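# Wring the long white gauge block onto the clamped steel block

## Robot

A 6-joint arm with a two-finger parallel gripper is mounted at the origin on the work surface. World frame = base frame: x ahead of the robot, y to its left, z up, the work surface at z = 0. Lengths are in m, angles in rad, forces in N, time in s.
With the tool pointing down it reaches from about 0.35 to 0.775 m from the base axis. Payload 7.3 kg.
Tool frame: the origin (TCP) lies on the centre line of the jaws, within the pads' length; the fingertips stand 17 mm ahead of it and the grasp point (between the pads) lies 2 mm behind it (robot.tip_extent is the distance from the TCP to the fingertips, in m); z points along the fingers, y is the line along which they close (so a half turn about z gives the same grasp; the last joint's range is limited). The gripper opens to 92 mm and grips with 3 to 60 N. Pads are 19 mm wide; open, the fingers measure 130 mm over their backs; the gripper's body (75 mm by 190 mm) begins 47 mm behind the grasp point.
Start: joints at [-1.302, 0.342, 1.524, -0, 1.275, -0.146], TCP at [0.212, -0.48, 0.244] pointing down, gripper open.
Joint ranges: [-2.53, 2.53], [-0.77, 2.02], [0.04, 2.7], [-1, 4.14], [0.28, 2.66], [-3.11, 3.11]. Speed limits (rad/s): [2.57, 2.57, 3.14, 3.14, 3.14, 3.14].

## Interface

Orientations are given as [roll, pitch, yaw] about the fixed x, y, z axes, in that order (R = Rz(yaw) Ry(pitch) Rx(roll)).
In Python, from cell import robot gives the robot as it stands.
- The arm moves only by the tool step_arm, never from a script. Its argument "motion" is a list of rows, each a list of 2 entries, a list of its own where there are three numbers: the shift along the tool's x, y, z in units of 60 mm (1.0 is 60 mm), then the turn about the tool's z in rad. In form: [[[x, y, z], spin], ...]. A call has 1 to 10 rows; each row is the pose to reach, as a shift and turn from the pose commanded when the call began, along the tool's axes at that moment; what a row does not reach only later rows make up. A row lasts 1/8 s, in which the tool goes at most 62.5 mm and 10.7 degrees, less where a joint would pass 70% of its speed; a pose out of reach is approached as far as the arm can. A call with a gripper value outside its range is refused whole. "hand" is the closure in counts, from 0 (fully open) to 255 (shut), set as the call begins (left out, the last holds). The fingers move at their own pace and stop on an object; "squeeze" is the grip in N (left out, the last holds). Time passes only in rows, so rows that repeat a pose let the fingers close. It gives the time, the measured TCP pose, the force, the opening and the grip force at its end, in the units of the state.
- robot.observe(): the state, without advancing time (a new reading comes with each control period).
- robot.read_camera(name): name is "side" or "top" or "wrist"; returns a dict with "pixels" (400x640x3 uint8, red, green, blue), "intrinsics" (3x3 intrinsics, pixels), "k1" (the pictures are not rectified: a ray, as slopes to the right and down, at radius r is drawn at 1 + k1 r^2 times it, then the intrinsics apply), "xyz" and "rotation" of the camera in the world; the wrist camera has in their place "T_tool_cam" (4x4, takes a point from camera to tool coordinates, whose origin is the TCP and whose axes are the flange's). Camera axes: x right, y up, looking along -z (the intrinsics and any distortion apply to the point x, -y, -z); pixel columns grow to the right and rows downward; lengths in m; the calibration is good to about 2 mm. A picture is of the moment at which its call begins: read the wrist's pose just before it. There is no depth.
- robot.hand_in(): hands the job in; it is judged then, once.
The state is a dict: "time": time; "qpos": joint angles; "qvel": joint speeds; "joint_efforts": joint torques, N m; "tool_pos": TCP position; "tool_rot": TCP orientation; "contact_force": force on the tool from outside, world axes, zero at the start; "torque": the same for the moment, N m; "opening": finger opening in m; "grip_force": force on a finger pad.
Only numpy, scipy, OpenCV 4.12 (cv2) and the standard library are available. Lean on these libraries where they do the work, as an engineer would, in place of code of your own. Each camera call takes 0.05 s, during which the arm holds its last target. There are 200 camera calls.

## Task

Make up the gauge stack: pick up the long white ceramic gauge block and, still holding it, set it flat on top of the bright steel block in the blue holder, lined up lengthwise with about a third of its length overhanging one end. Then, without lifting it, slide it along the steel face until the two blocks cover each other fully, flush all round, and let go. Leave the short white block and the dark block where they are.

Things in the scene. Friction and masses are not known exactly. Their poses are not given: they have to be found in the camera images.
- white_block: The block to wring: white ceramic bar, 75 mm long (x) by 35 mm wide (y) by 30 mm high (z), about 0.45 kg, loose, lying flat on the bench. Origin: centre of its underside; z up. Grip it across the width with the fingertips ending above its underside: the steel block it goes on is just as wide.
- holder: Fixed blue holder clamping a bright steel block. Origin: centre of its underside, on the bench; z up, x along the steel block. Steel block: 75 mm (x) by 35 mm (y), centred, its flat top 44 mm above the origin, the highest part; both ends open, either may overhang. Foot plate 110 by 76 by 10 mm; jaws and screw reach 46 mm to the sides, tops 28 mm up. Either way round fits.
- short_block: A bystander to leave alone: white ceramic block, 45 mm (x) by 35 mm (y) by 30 mm high, same colour as the long one but shorter. Origin: centre of its underside.
- dark_block: A bystander to leave alone: near-black steel block, 75 mm (x) by 35 mm (y) by 30 mm high, same size as the long white one. Origin: centre of its underside.
Not all that is in view belongs to the job. Leave any yellow look-alike of the white_block alone.

How it is judged:
On the way, in this order (a step that is already met when the one before it is completed fails the run):
1. held in the fingers, the long white block rests on the steel face, lined up within 15 degrees and shifted 18 to 45 mm from the flush place (z of white_block in the frame of holder between 0.041 and 0.048 m and contact force between white_block and holder above 0.3 N and horizontal distance between white_block and holder between 0.018 and 0.045 m and angle between the x axis of white_block and the x axis of holder, either way round below 0.26 rad and contact force between white_block and the fingers above 1 N), for 0.1 s.
2. it is slid towards the flush place in contact with the steel face (in contact while 10 to 18 mm short of it) (z of white_block in the frame of holder between 0.041 and 0.048 m and contact force between white_block and holder above 0.3 N and horizontal distance between white_block and holder between 0.01 and 0.018 m), for 0.02 s.
At the end, for the whole second after the job is handed in: The long white block rests flat on the steel block, centred on it within 10 mm and lined up within 10 degrees, at rest (horizontal distance between white_block and holder below 0.01 m and angle between the x axis of white_block and the x axis of holder, either way round below 0.175 rad and z of white_block in the frame of holder between 0.041 and 0.047 m and angle between white_block's own z axis and vertical below 0.06 rad and linear speed of white_block below 0.01 m/s and contact force between white_block and holder above 0.3 N); the robot touches nothing.
It fails at once if the short white block or the dark block is moved more than 30 mm (distance of any of short_block, dark_block from where it was at the start of the episode above 0.03 m).
It also fails if it takes over 38 s, if anything falls off the work surface, if the arm or the gripper's body presses on something with over 40 N, if the wrist force passes 120 N, or if a joint passes its speed limit or range.

## Working session

There is one attempt and no reset: what is moved stays moved. The work goes in short steps, Python scripts to look and compute and a tool call to move; the robot and the scene stay as the last step left them, time stands still between calls to the robot, and variables do not carry over. Pictures are saved under pics/ and viewed, at most 10 in all, crops included, and the job is handed in when it is done.

Besides the shell and the picture viewer there is one more tool, called after "Emit:" as name(argument=value, ...) on one line, values as JSON. step_arm: Moves the arm, as the interface text tells. Its arguments: {"type":"object","properties":{"motion":{"type":"array"},"hand":{"type":"number"},"squeeze":{"type":"number"}},"required":["motion"]}

```bash
mkdir -p pics
cat > h.py <<'E'
import numpy as np, cv2
from cell import robot
from scipy.spatial.transform import Rotation as Ro
def snap(name):
    st=robot.observe(); c=robot.read_camera(name)
    if name=="wrist":
        T=np.array(c["T_tool_cam"]); r=np.array(st["tool_rot"])
        R=Ro.from_euler('xyz',r).as_matrix()
        c["xyz"]=np.array(st["tool_pos"])+R@T[:3,3]; c["rotation"]=R@T[:3,:3]
    c["xyz"]=np.array(c["xyz"]); c["rotation"]=np.array(c["rotation"]).reshape(3,3)
    return c
def cast(c,uv,z):
    uv=np.array(uv,float).reshape(-1,1,2)
    n=cv2.undistortPoints(uv,np.array(c["intrinsics"],float).reshape(3,3),np.array([c["k1"],0,0,0.]))[:,0]
    d=np.c_[n[:,0],-n[:,1],-np.ones(len(n))]@c["rotation"].T
    return c["xyz"]+d*((z-c["xyz"][2])/d[:,2])[:,None]
def save(c,n): cv2.imwrite("pics/"+n,cv2.cvtColor(np.array(c["pixels"]),cv2.COLOR_RGB2BGR))
E
python3 - <<'E'
from h import *
print(robot.observe())
a=snap("top"); b=snap("side")
for c in(a,b): print(c["xyz"],c["rotation"].round(3).tolist(),c["k1"])
save(a,"top.png");save(b,"side.png")
E
```

```text
{'time': 0.0, 'qpos': array([-1.30199330e+00,  3.42718432e-01,  1.52501713e+00,  1.63446110e-05,
        1.27538952e+00, -1.46009900e-01]), 'qvel': array([ 0.00211001, -0.00082296,  0.00240353, -0.00061273,  0.0001999 ,
       -0.0008823 ]), 'joint_efforts': array([ 8.67602284e-05, -4.31247103e+01, -2.44224751e+01,  7.18830898e-02,
        5.61777223e-02, -1.28199981e-04]), 'tool_pos': array([ 0.21150325, -0.48009823,  0.24304713]), 'tool_rot': array([-3.14007880e+00, -2.38418572e-04,  4.14807976e-01]), 'contact_force': array([-0.55973004,  0.42199919, -0.02848531]), 'torque': array([-0.01216683,  0.00912993, -0.06529205]), 'grip_force': 0.0, 'opening': 0.09204930604031727}Traceback (most recent call last):
  File "<stdin>", line 3, in <module>
  File "h.py", line 10, in snap
    c["xyz"]=np.array(c["xyz"]); c["rotation"]=np.array(c["rotation"]).reshape(3,3)
                                               ~~~~~~~~~~~~~~~~~~~~~~~~~~~~~~~^^^^^
ValueError: cannot reshape array of size 3 into shape (3,3)
```

Rotation is given as roll/pitch/yaw.

```bash
python3 - <<'E'
s=open('h.py').read()
s=s.replace('c["rotation"]=np.array(c["rotation"]).reshape(3,3)','r=np.array(c["rotation"]); c["rotation"]=r if r.size==9 else Ro.from_euler("xyz",r).as_matrix()')
open('h.py','w').write(s)
E
python3 - <<'E'
from h import *
a=snap("top"); b=snap("side")
for c in(a,b): print(c["xyz"],c["rotation"].round(3).tolist(),c["k1"])
save(a,"top.png");save(b,"side.png")
E
```

```text
[0.52700307 0.00924018 0.87572713] [[-0.003, 0.997, -0.074], [-1.0, -0.002, 0.003], [0.003, 0.074, 0.997]] -0.03055187856649077
[ 0.23831197 -0.35223057  0.64727296] [[0.736, 0.522, -0.431], [-0.677, 0.566, -0.471], [-0.002, 0.639, 0.77]] -0.0297943007178638
```

View pics/top.png

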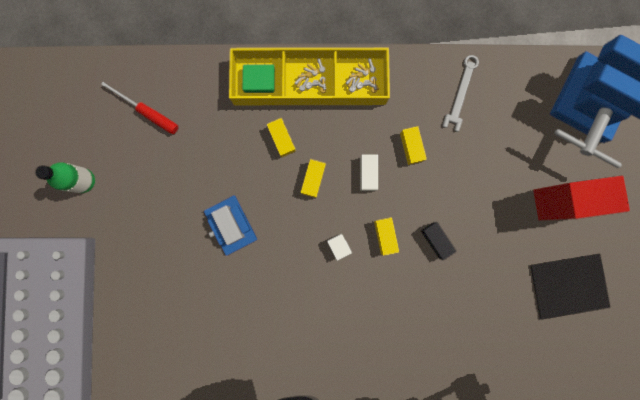

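View pics/side.png

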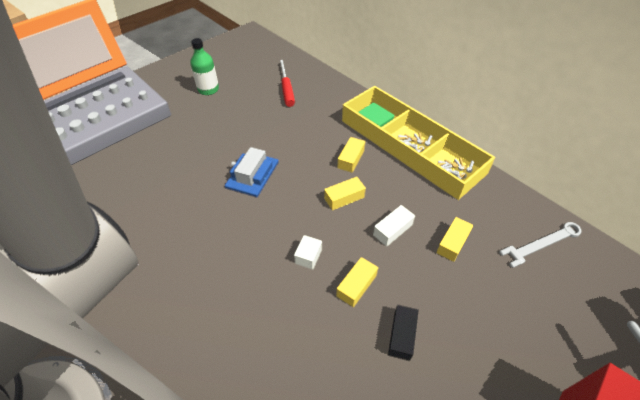

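Top view: two white blocks, at (369,173) (about 2:1, long) and at (339,247) (nearly square, short). The holder with the steel face is at (228,225). The dark block is at (438,240), and the four yellow ones are look-alikes. The white block at (369,173) fits "long white", so I'll measure it and confirm in a crop. In the side view it is at (394,225).

```bash
cat >> h.py <<'E'
def rect(c,mask,z,near=None):
    """largest (or nearest to a pixel) blob -> centre, yaw of long side, sizes on plane z"""
    cs,_=cv2.findContours(mask.astype(np.uint8),cv2.RETR_EXTERNAL,cv2.CHAIN_APPROX_NONE)
    cs=[k for k in cs if cv2.contourArea(k)>150]
    out=[]
    for k in cs:
        p=cast(c,k[:,0].astype(float),z)[:,:2]
        (cx,cy),(w,h),a=cv2.minAreaRect((p*1000).astype(np.float32))
        if w<h: w,h,a=h,w,a+90
        out.append((k[:,0].mean(0).round(),np.round([cx,cy],1),round((a+90)%180-90,1),round(w,1),round(h,1)))
    return out
def white(c,v=120,s=60):
    q=cv2.cvtColor(np.array(c["pixels"]),cv2.COLOR_RGB2HSV); return (q[...,2]>v)&(q[...,1]<s)
E
python3 - <<'E'
from h import *
c=snap("top"); p=np.array(c["pixels"]); print(p[173,369],p[225,228],p[247,339],p[188,370],p[175,377])
for v in(120,150,180,200):
  m=white(c,v); m[:130]=0;m[:,:180]=0;m[:,460:]=0;m[280:]=0
  for z in(.03,.044): print(v,z,rect(c,m,z))
cv2.imwrite("pics/crop.png",cv2.resize(cv2.cvtColor(p[140:275,190:460],cv2.COLOR_RGB2BGR),None,fx=2.9,fy=2.9,interpolation=cv2.INTER_NEAREST))
E
```

```text
[225 222 208] [176 176 171] [227 225 211] [216 212 198] [221 218 206]
120 0.03 [(array([343., 248.]), array([487.7, -50.5]), 25.1, 61.6, 48.7), (array([227., 225.]), array([536.6, 192.9]), 27.3, 77.4, 40.4), (array([408., 204.]), array([ 588.4, -196.6]), 0.1, 300.9, 215.0)]
120 0.044 [(array([343., 248.]), array([488.4, -49.6]), 25.1, 60.6, 47.9), (array([227., 225.]), array([536.5, 189.9]), 27.3, 76.1, 39.7), (array([408., 204.]), array([ 587.4, -193.2]), 0.1, 295.9, 211.4)]
150 0.03 [(array([339., 247.]), array([489.5, -43.1]), 26.3, 45.9, 35.8), (array([226., 225.]), array([536.4, 195.4]), 27.2, 75.4, 35.8), (array([370., 172.]), array([ 648.8, -109.9]), -0.7, 75.7, 34.3)]
150 0.044 [(array([339., 247.]), array([490.2, -42.3]), 26.3, 45.2, 35.2), (array([226., 225.]), array([536.2, 192.3]), 27.2, 74.2, 35.2), (array([370., 172.]), array([ 646.8, -107.9]), -0.7, 74.4, 33.7)]
180 0.03 [(array([339., 247.]), array([489.5, -43.1]), 26.3, 44.0, 34.0), (array([370., 172.]), array([ 648.8, -108.8]), -0.7, 71.4, 32.2)]
180 0.044 [(array([339., 247.]), array([490.2, -42.3]), 26.3, 43.3, 33.4), (array([370., 172.]), array([ 646.8, -106.9]), -0.7, 70.2, 31.6)]
200 0.03 [(array([339., 247.]), array([488.9, -42.9]), 26.3, 43.1, 33.0), (array([370., 172.]), array([ 648.8, -108.8]), -0.7, 71.4, 32.2)]
200 0.044 [(array([339., 247.]), array([489.5, -42.1]), 26.3, 42.4, 32.5), (array([370., 172.]), array([ 646.8, -106.9]), -0.7, 70.2, 31.6)]
```

View pics/crop.png

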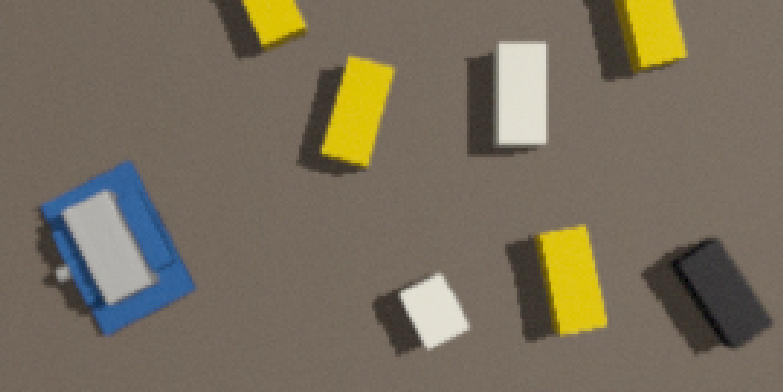

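The crop confirms it: the long white block is at crop (522,93), its length about twice its width. The short one is at (435,312) and the holder at (110,248). Measured poses: white block (0.649,-0.109), yaw -0.7°; holder (0.536,0.192), yaw 27.2°.

Going above the white block: shift (9.16,-2.715), spin 0.427.

Emit:
step_arm(motion=[[[0.8,-0.24,0],0.05],[[1.7,-0.5,0],0.1],[[2.7,-0.8,0],0.16],[[3.7,-1.1,0],0.22],[[4.7,-1.39,0],0.28],[[5.7,-1.69,0],0.34],[[6.7,-1.99,0],0.4],[[7.7,-2.28,0],0.427],[[8.6,-2.55,0],0.427],[[9.16,-2.715,0],0.427]], hand=70, squeeze=25)

```text
time: 1.45
tool_pos: [0.6504, -0.1075, 0.243]
tool_rot: [-3.141, 0.001, -0.01]
contact_force: [0.0, -0.5, -0.3]
opening: 0.0666
grip_force: 0.0
```

```bash
cat >> h.py <<'E'
def go(x,y,z,yawdeg):
    s=robot.observe(); R=Ro.from_euler('xyz',s["tool_rot"]).as_matrix()
    d=R.T@(np.array([x,y,z])-s["tool_pos"])/.06
    print("t",s["time"],"pos",np.round(s["tool_pos"],4),"rot",np.round(s["tool_rot"],4),"open",s["opening"],"F",np.round(s["contact_force"],1),"grip",s["grip_force"])
    print("shift",d.round(3),"spin",round(s["tool_rot"][2]-np.radians(yawdeg),4))
E
python3 - <<'E'
from h import *
go(.6488,-.1092,.025,-.7)
c=snap("wrist"); save(c,"w.png")
for v in (150,180,200): print(rect(c,white(c,v),.03))
E
```

```text
t 1.45 pos [ 0.6504 -0.1075  0.243 ] rot [-3.1412e+00  6.0000e-04 -1.0100e-02] open 0.06658772986972751 F [ 0.  -0.5 -0.3] grip 0.0
shift [-0.025  0.03   3.634] spin 0.0021
[(array([150., 395.]), array([263.3, 193.7]), -89.0, 284.0, 23.9), (array([321., 377.]), array([ 300.5, -109.8]), 89.4, 292.5, 95.9), (array([334., 278.]), array([ 492.6, -129. ]), 89.3, 249.6, 5.2), (array([235., 249.]), array([541.9,  10.5]), -73.0, 31.0, 15.5), (array([602., 259.]), array([ 521.9, -521.6]), 62.3, 170.7, 27.1), (array([ 51., 259.]), array([518.7, 288.8]), -69.1, 194.5, 50.4), (array([319., 172.]), array([ 649.8, -107.5]), -0.6, 76.4, 36.0), (array([481.,  51.]), array([ 797.1, -298.7]), -18.9, 104.6, 34.7), (array([305.,   6.]), array([835.3, -95.8]), 89.3, 53.4, 18.7), (array([213.,   7.]), array([838.6,  10.3]), -87.3, 54.6, 17.5)]
[(array([ 65., 259.]), array([521.5, 263.5]), -63.0, 145.7, 32.9), (array([319., 172.]), array([ 649.8, -107.4]), -0.6, 76.4, 35.7), (array([481.,  51.]), array([ 797.2, -298.7]), -18.4, 103.6, 33.4), (array([305.,   5.]), array([835.8, -95.8]), 89.4, 53.4, 17.7), (array([211.,   6.]), array([839. ,  10.4]), -86.3, 54.6, 17.3)]
[(array([319., 173.]), array([ 649.2, -107.5]), -0.6, 75.2, 35.4), (array([482.,  51.]), array([ 797.3, -298.7]), -18.4, 103.2, 32.9), (array([217.,   5.]), array([841.4,   4. ]), -84.4, 41.3, 12.7)]
```

View pics/w.png

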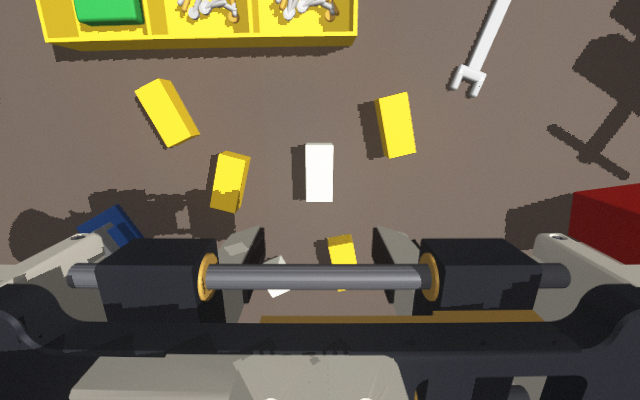

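Wrist view: the block is at (319,173), centred between the fingers; it casts to (0.6494,-0.1075), 75×35 mm. I'll descend in two stages.

Emit:
step_arm(motion=[[[0,0,0.6],0],[[0,0,1.3],0],[[0,0,2.0],0],[[0,0,2.6],0],[[0,0,2.6],0],[[0,0,2.6],0]])

```text
time: 2.25
tool_pos: [0.6497, -0.1103, 0.0892]
tool_rot: [3.141, -0.002, -0.012]
contact_force: [0.4, -0.8, 0.5]
opening: 0.0667
grip_force: 0.0
```

Run:
```python
from h import *
go(.6494,-.1075,.025,-.6)
```

```text
t 2.25 pos [ 0.6497 -0.1103  0.0892] rot [ 3.1409e+00 -2.0000e-03 -1.2300e-02] open 0.06667997026331268 F [ 0.4 -0.8  0.5] grip 0.0
shift [-0.008 -0.047  1.07 ] spin -0.0018
```

Emit:
step_arm(motion=[[[0,-0.04,0.5],0],[[0,-0.04,0.9],0],[[0,-0.04,1.07],0],[[0,-0.04,1.07],0],[[0,-0.04,1.07],0]])

```text
time: 2.88
tool_pos: [0.65, -0.1078, 0.0252]
tool_rot: [3.141, -0.003, -0.012]
contact_force: [-0.3, 0.0, 0.1]
opening: 0.0667
grip_force: 0.0
```

Emit:
step_arm(motion=[[[0,0,0],0],[[0,0,0],0],[[0,0,0],0],[[0,0,0],0],[[0,0,0],0],[[0,0,0],0]], hand=255, squeeze=25)

```text
time: 3.62
tool_pos: [0.649, -0.1077, 0.0236]
tool_rot: [3.141, -0.0, -0.012]
contact_force: [-0.6, -1.0, 0.8]
opening: 0.0351
grip_force: 25.0
```

Emit:
step_arm(motion=[[[0,0,-0.3],0],[[0,0,-0.9],0],[[0,0,-1.5],0],[[0,0,-2.0],0],[[0,0,-2.0],0],[[0,0,-2.0],0]])

```text
time: 4.38
tool_pos: [0.6481, -0.1072, 0.1422]
tool_rot: [-3.141, 0.002, -0.012]
contact_force: [0.1, -0.4, -4.9]
opening: 0.0348
grip_force: 25.0
```

Run:
```python
from h import *
import math
c,s=math.cos(math.radians(27.2)),math.sin(math.radians(27.2))
for o in (-.030,0,.03): go(.5362+o*c,.1923+o*s,.145,27.2)
```

```text
t 4.375 pos [ 0.6481 -0.1072  0.1422] rot [-3.141e+00  2.300e-03 -1.220e-02] open 0.034774556352392794 F [ 0.1 -0.4 -4.9] grip 24.99946117401123
shift [-2.368 -4.735 -0.038] spin -0.4869
t 4.375 pos [ 0.6481 -0.1072  0.1422] rot [-3.141e+00  2.300e-03 -1.220e-02] open 0.034774556352392794 F [ 0.1 -0.4 -4.9] grip 24.99946117401123
shift [-1.926 -4.968 -0.039] spin -0.4869
t 4.375 pos [ 0.6481 -0.1072  0.1422] rot [-3.141e+00  2.300e-03 -1.220e-02] open 0.034774556352392794 F [ 0.1 -0.4 -4.9] grip 24.99946117401123
shift [-1.484 -5.202 -0.04 ] spin -0.4869
```

Held (weight about 4.9 N). Moving above the holder at a -27 mm offset.

Emit:
step_arm(motion=[[[-0.3,-0.6,0],-0.06],[[-0.65,-1.3,0],-0.13],[[-1.0,-2.05,0],-0.21],[[-1.37,-2.8,0],-0.29],[[-1.73,-3.55,0],-0.36],[[-2.05,-4.2,0],-0.43],[[-2.25,-4.6,0],-0.487],[[-2.324,-4.76,0],-0.487],[[-2.324,-4.76,0],-0.487],[[-2.324,-4.76,0],-0.487]])

```text
time: 5.62
tool_pos: [0.5135, 0.1788, 0.1431]
tool_rot: [3.141, 0.001, 0.473]
contact_force: [0.2, -0.1, -3.5]
opening: 0.0348
grip_force: 25.0
```

Run:
```python
from h import *
import math
c,s=math.cos(math.radians(27.2)),math.sin(math.radians(27.2))
go(.5362-.027*c,.1923-.027*s,.069,27.2)
a=snap("wrist"); save(a,"w2.png"); 
for v in(150,180): print([r for r in rect(a,white(a,v),.044)])
```

```text
t 5.625 pos [0.5135 0.1788 0.1431] rot [3.1412e+00 5.0000e-04 4.7320e-01] open 0.034799400222002085 F [ 0.2 -0.1 -3.5] grip 24.99946027994156
shift [-0.01  -0.028  1.235] spin -0.0015
[(array([482., 381.]), array([404. , -87.6]), -64.1, 40.8, 10.7), (array([242., 379.]), array([280.3, 168.8]), -62.2, 402.0, 70.2), (array([318., 303.]), array([415.3, 129.4]), -62.9, 87.9, 30.3), (array([137., 305.]), array([325.8, 294.6]), 27.2, 39.8, 39.3), (array([501., 303.]), array([497. , -38.5]), 26.5, 40.7, 40.5), (array([  4., 185.]), array([393.1, 439.2]), 8.5, 32.2, 10.9), (array([298., 142.]), array([543.8, 193.8]), -62.9, 657.9, 254.0)]
[(array([242., 379.]), array([279.4, 169. ]), -62.2, 400.8, 68.8), (array([318., 302.]), array([415.2, 129.7]), -62.9, 63.4, 30.3), (array([494., 303.]), array([494.4, -32.2]), 27.3, 39.5, 26.4), (array([ 42., 256.]), array([338.9, 398.4]), -35.9, 127.7, 17.3), (array([318., 214.]), array([513.3, 180.1]), 27.1, 129.2, 114.8), (array([553., 152.]), array([614.7,  -1.6]), 52.4, 287.7, 140.9)]
```

View pics/w2.png

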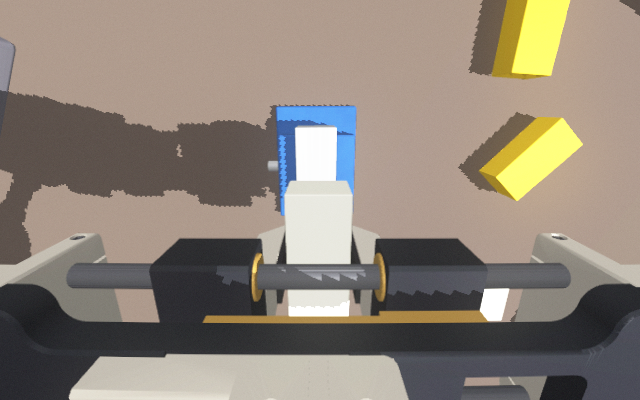

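The wrist view shows the held white block at (319,220) and the steel face beyond it. The steel's far corners are at about (297,126) and (336,126); the held block's front top edge runs (288,182)–(350,182). Checking both by ray casting.

Run:
```python
from h import *
c=snap("wrist"); a=np.radians(27.2)
R=np.array([[np.cos(a),np.sin(a)],[-np.sin(a),np.cos(a)]])
tcp=robot.observe()["tool_pos"][:2]
g=cv2.cvtColor(c["pixels"],cv2.COLOR_RGB2HSV).astype(int)
for r in(135,150,165):   # steel row edges
  s=np.where((g[r,270:370,1]<60)&(g[r,270:370,2]>150))[0]+270; print(r,s.min(),s.max(), ((cast(c,[[s.min()-.5,r],[s.max()+.5,r]],.044)[:,:2]-tcp)@R.T*1000).round(1).tolist())
for r in(190,205,220):
  s=np.where((g[r,270:370,1]<60)&(g[r,270:370,2]>130))[0]+270; print(r,s.min(),s.max(), ((cast(c,[[s.min()-.5,r],[s.max()+.5,r]],.1495)[:,:2]-tcp)@R.T*1000).round(1).tolist())
s=np.where((g[100:200,316,1]<60)&(g[100:200,316,2]>150))[0]+100; print(s.min(),s.max(),g[176:190,316].tolist())
print(((cast(c,[[316,s.min()-.5]],.044)[:,:2]-tcp)@R.T*1000), ((cast(c,[[316,182]],.1495)[:,:2]-tcp)@R.T*1000))
print((np.array([.5362,.1923])-tcp)@R.T*1000)
```

```text
135 295 369 [[57.8, 21.0], [57.7, -42.3]]
150 295 369 [[45.1, 21.3], [45.0, -43.0]]
165 270 369 [[32.2, 43.4], [32.0, -43.6]]
190 286 369 [[39.6, 17.5], [39.5, -24.7]]
205 270 369 [[31.6, 25.9], [31.5, -25.1]]
220 270 369 [[23.4, 26.3], [23.3, -25.5]]
100 199 [[0, 0, 253], [0, 0, 253], [0, 0, 253], [0, 0, 253], [0, 0, 248], [28, 14, 223], [25, 13, 222], [28, 14, 224], [30, 13, 223], [32, 15, 223], [30, 14, 222], [27, 13, 223], [28, 15, 224], [28, 14, 223]]
[[86.21398574  2.73378901]] [[43.65841095  2.15073732]]
[26.37610775  1.68762531]
```

Run:
```python
from h import *
c=snap("wrist"); s=snap("side")
A=cv2.resize(c["pixels"][100:320,250:390],None,fx=2.7,fy=2.7,interpolation=cv2.INTER_NEAREST)
B=cv2.resize(s["pixels"][60:220,180:320],None,fx=2.9,fy=3.7125,interpolation=cv2.INTER_NEAREST)
B=cv2.resize(B,(400,A.shape[0]))
cv2.imwrite("pics/comb.png",np.hstack([A,B])[...,::-1])
p=c["pixels"].astype(int).sum(2)//3
for r in(135,150,190,200): print(r,p[r,280:300].tolist(),p[r,330:358].tolist())
print(p[118:132,316].tolist())
```

```text
135 [142, 142, 131, 112, 112, 114, 110, 112, 111, 111, 112, 110, 113, 114, 119, 216, 253, 253, 253, 253] [254, 254, 254, 254, 254, 254, 249, 147, 155, 154, 155, 158, 156, 157, 158, 158, 157, 160, 158, 159, 157, 160, 159, 154, 160, 170, 162, 164]
150 [168, 168, 169, 170, 156, 107, 107, 111, 108, 109, 108, 108, 110, 111, 106, 175, 244, 253, 253, 253] [254, 253, 253, 253, 254, 252, 228, 168, 172, 173, 172, 173, 175, 174, 174, 174, 175, 175, 173, 173, 174, 175, 175, 174, 174, 152, 163, 164]
190 [138, 161, 165, 169, 167, 162, 175, 217, 220, 217, 218, 218, 217, 216, 217, 218, 218, 219, 216, 218] [216, 218, 219, 219, 218, 220, 218, 220, 219, 218, 215, 219, 216, 217, 217, 218, 217, 218, 218, 217, 208, 184, 170, 180, 164, 163, 162, 162]
200 [115, 152, 164, 167, 190, 226, 230, 228, 229, 230, 229, 229, 229, 229, 230, 229, 229, 229, 229, 230] [229, 230, 230, 230, 231, 230, 230, 230, 229, 230, 230, 229, 231, 230, 231, 230, 231, 230, 229, 229, 230, 225, 193, 156, 162, 163, 161, 162]
[171, 170, 171, 171, 170, 112, 111, 136, 166, 207, 252, 253, 253, 253]
```

View pics/comb.png

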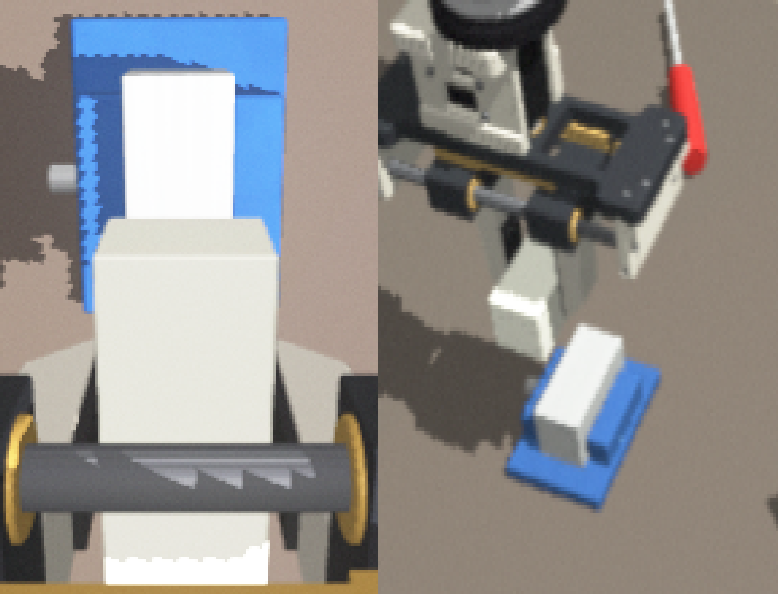

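Corrected reading: the strip at rows 181–195 is the held block's end face, and its top edge is at row 195. The casts put the block 27 mm short lengthwise and 2 mm off sideways, agreeing with the top camera. Contact is expected at TCP z ≈ 0.0676.

Emit:
step_arm(motion=[[[0,-0.03,0.3],0],[[0,-0.03,0.7],0],[[0,-0.03,1.0],0],[[0,-0.03,1.13],0],[[0,-0.03,1.16],0],[[0,-0.03,1.18],0],[[0,-0.03,1.18],0],[[0,-0.03,1.18],0]])

```text
time: 6.82
tool_pos: [0.5124, 0.1814, 0.0731]
tool_rot: [3.141, -0.001, 0.475]
contact_force: [-0.5, -0.6, -3.3]
opening: 0.0344
grip_force: 25.0
```

Emit:
step_arm(motion=[[[0,0,0.02],0],[[0,0,0.04],0],[[0,0,0.06],0],[[0,0,0.07],0],[[0,0,0.07],0]])

```text
time: 7.45
tool_pos: [0.5122, 0.1813, 0.0684]
tool_rot: [3.142, 0.0, 0.475]
contact_force: [-0.6, 0.5, -3.6]
opening: 0.0348
grip_force: 25.0
```

Emit:
step_arm(motion=[[[0,0,0.01],0],[[0,0,0.02],0],[[0,0,0.02],0]])

```text
time: 7.82
tool_pos: [0.5123, 0.1814, 0.0676]
tool_rot: [3.141, -0.0, 0.475]
contact_force: [-1.1, -0.2, -0.5]
opening: 0.0345
grip_force: 25.0
```

Emit:
step_arm(motion=[[[0,0,0.01],0],[[0,0,0.02],0],[[0,0,0.02],0]])

```text
time: 8.2
tool_pos: [0.5123, 0.1814, 0.0676]
tool_rot: [3.141, -0.001, 0.475]
contact_force: [-5.4, -1.1, 11.8]
opening: 0.0349
grip_force: 25.0
```

In contact (about 12–16 N). Now the slide.

Emit:
step_arm(motion=[[[0.04,0,0],0],[[0.09,0,0],0],[[0.14,0,0],0],[[0.19,0.005,0],0],[[0.24,0.005,0],0],[[0.29,0.01,0],0],[[0.34,0.01,0],0],[[0.39,0.015,0],0],[[0.44,0.015,0],0],[[0.44,0.015,0],0]])

```text
time: 9.45
tool_pos: [0.534, 0.1918, 0.0675]
tool_rot: [-3.141, 0.004, 0.475]
contact_force: [-12.5, -5.1, 16.7]
opening: 0.0347
grip_force: 25.0
```

Run:
```python
from h import *
go(.5362,.1923,.0676,27.2)
c=snap("wrist"); s=snap("side")
A=cv2.resize(c["pixels"][100:320,250:390],None,fx=2.7,fy=2.7,interpolation=cv2.INTER_NEAREST)
B=cv2.resize(s["pixels"][60:220,180:320],(400,A.shape[0]),interpolation=cv2.INTER_NEAREST)
cv2.imwrite("pics/comb2.png",np.hstack([A,B])[...,::-1])
```

```text
t 9.45 pos [0.534  0.1918 0.0675] rot [-3.1414  0.0045  0.4753] open 0.034725158265739055 F [-12.5  -5.1  16.7] grip 25.002225637435913
shift [ 0.036  0.009 -0.001] spin 0.0006
```

View pics/comb2.png

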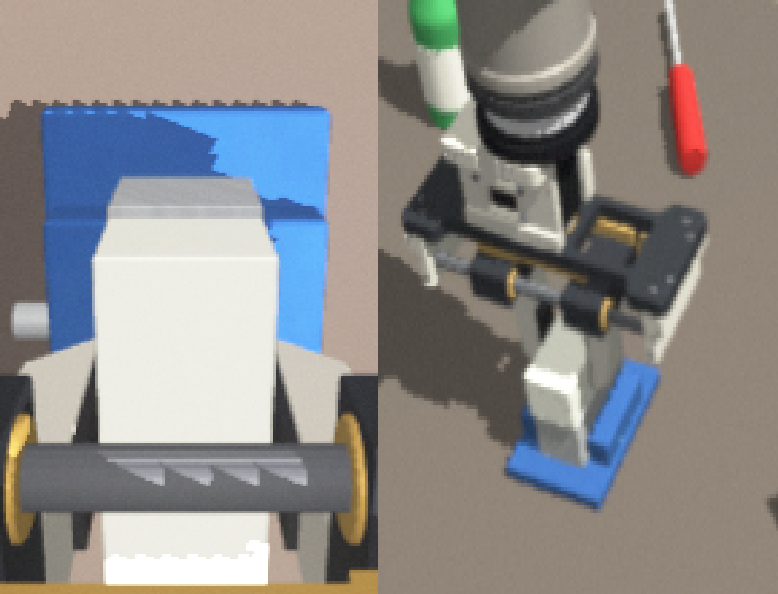

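The views show about 2–3 mm of steel still uncovered at the far end (crop rows 207–219), and the sides are aligned. Finishing the slide, easing the press, then letting go.

Emit:
step_arm(motion=[[[0.03,0.005,0],0],[[0.06,0.005,0],0],[[0.06,0.005,0],0],[[0.055,0.005,-0.015],0],[[0.05,0.005,-0.025],0],[[0.05,0.005,-0.025],0]])

```text
time: 10.3
tool_pos: [0.5387, 0.1937, 0.0676]
tool_rot: [-3.142, 0.001, 0.475]
contact_force: [-3.3, -1.6, 1.9]
opening: 0.035
grip_force: 25.0
```

Run:
```python
from h import *
go(.5362,.1923,.0676,27.2)
```

```text
t 10.3 pos [0.5387 0.1937 0.0676] rot [-3.1416e+00  6.0000e-04  4.7480e-01] open 0.03503605844981162 F [-3.3 -1.6  1.9] grip 25.000314116477966
shift [-0.048  0.001 -0.   ] spin 0.0001
```

Emit:
step_arm(motion=[[[-0.02,0,0],0],[[-0.04,0,0],0],[[-0.04,0,0],0]])

```text
time: 10.68
tool_pos: [0.5373, 0.1927, 0.0676]
tool_rot: [3.141, -0.001, 0.475]
contact_force: [0.8, 0.4, 0.1]
opening: 0.0347
grip_force: 25.0
```

Emit:
step_arm(motion=[[[0,0,0],0],[[0,0,0],0],[[0,0,0],0],[[0,0,0],0]], hand=75)

```text
time: 11.18
tool_pos: [0.5367, 0.1926, 0.0676]
tool_rot: [3.141, 0.0, 0.475]
contact_force: [0.7, -0.4, -0.2]
opening: 0.0644
grip_force: 0.0
```

Emit:
step_arm(motion=[[[0,0,-0.2],0],[[0,0,-0.6],0],[[0,0,-1.2],0],[[0,0,-2.0],0],[[-1.0,0,-2.5],0],[[-2.0,0,-2.5],0],[[-2.5,0,-2.5],0],[[-2.5,0,-2.5],0]])

```text
time: 12.18
tool_pos: [0.402, 0.1235, 0.2188]
tool_rot: [3.141, -0.001, 0.474]
contact_force: [1.2, 0.7, -0.3]
opening: 0.0646
grip_force: 0.0
```

Run:
```python
from h import *
go(.5362,.1923,.0676,27.2)
c=snap("wrist"); t=snap("top")
for v in(170,190,205): print([r for r in rect(c,white(c,v),.074)+rect(t,white(t,v),.074) if 450<r[1][0]<620 and 120<r[1][1]<260])
A=cv2.resize(t["pixels"][190:260,190:270],(400,350),interpolation=cv2.INTER_NEAREST)
B=cv2.resize(c["pixels"],(400,350))
cv2.imwrite("pics/fin.png",np.hstack([A,B])[...,::-1])
```

```text
t 12.175 pos [0.402  0.1235 0.2188] rot [ 3.141e+00 -1.300e-03  4.740e-01] open 0.06459071120379073 F [ 1.2  0.7 -0.3] grip 0.0
shift [ 2.51  -0.     2.524] spin -0.0008
[(array([318.,  36.]), array([527.4, 188.9]), 27.1, 62.5, 35.8), (array([224., 224.]), array([537.9, 190.8]), 27.2, 76.0, 37.6)]
[(array([367.,  42.]), array([543.8, 145.3]), 27.5, 73.2, 32.0), (array([318.,  36.]), array([527.4, 188.9]), 26.7, 62.7, 35.7), (array([223., 224.]), array([536.9, 191.2]), 27.3, 73.8, 34.0)]
[(array([319.,  44.]), array([527.8, 189.1]), 27.1, 61.6, 35.8), (array([224., 224.]), array([536.9, 191.7]), 27.1, 73.3, 33.0)]
```

View pics/fin.png

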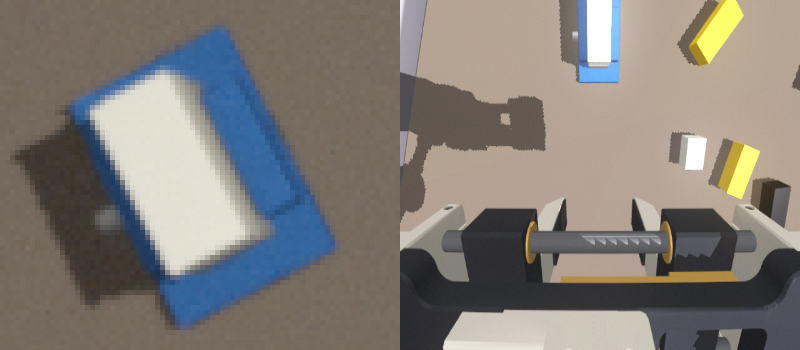

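The top view shows the white block covering the steel, centred at (0.537,0.191) with yaw 27.2°. The holder is at (0.536,0.192), so it is flush within about 1 mm, and the gripper is clear.

```bash
python3 -c "
from cell import robot
print(robot.hand_in())"
```

```text
the job is handed in; nothing more can be done
None
```

The job is handed in, with no verdict shown: the long white block was set on the steel with about 27 mm overhang, slid flush without lifting (within about 1 mm and 1° by the top camera) and released, and the short white and dark blocks were never touched.

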